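Spray a weld coupon with dye penetrant

ROBOT

A 7-joint arm with a two-finger parallel gripper is mounted at the origin on the work surface. World frame = base frame: x ahead of the robot, y to its left, z up, the work surface at z = 0. Lengths are in m, angles in rad, forces in N, time in s.
With the tool pointing down it reaches from about 0.4 to 0.85 m from the base axis. Payload 4.5 kg.
Tool frame: the origin (TCP) lies between the finger pads; the fingertips stand 22 mm ahead of it and the grasp point (between the pads) lies 3 mm ahead of it; z points along the fingers, y is the line along which they close (so a half turn about z gives the same grasp; the last joint's range is limited). The gripper opens to 88 mm and grips with 3 to 60 N. Pads are 18 mm wide; open, the fingers measure 123 mm over their backs; the gripper's body (75 mm by 187 mm) begins 45 mm behind the grasp point.
Start: joints at [0.034, 0.689, -0.195, 1.565, 0.157, 0.902, -0.215], TCP at [0.625, 0, 0.224] pointing down, gripper open.
Joint ranges: [-3.01, 3.01], [-0.46, 2.08], [-1.47, 1.51], [0.13, 2.56], [-1, 4.14], [0.04, 2.09], [-2.66, 2.66]. Speed limits (rad/s): [2.57, 2.57, 3.14, 3.14, 3.14, 3.14, 3.14].

INTERFACE

Orientations are given as a unit quaternion [w, x, y, z].
In Python, from bench import manip gives the robot as it stands.
- The arm moves only by the shell command python3 -m jog 'ROWS' [OPENING] [FORCE]. ROWS is JSON, a list of rows, each a list of 2 entries, a list of its own where there are three numbers: the shift along the tool's x, y, z in units of 0.04 m (1.0 is 0.04 m), then the turn about the tool's z in units of 0.08 rad (1.0 is 0.08 rad). A call has 1 to 20 rows; each row shifts and turns the commanded pose from where the row before left it, along the tool's axes as they then stand; what a row does not reach is not made up. A row lasts 1/10 s, in which the tool goes at most 50 mm and 8.59 degrees, less where a joint would pass 70% of its speed; a pose out of reach is approached as far as the arm can. A call with a number of a shift or a turn outside -1 to 1 is refused whole. A call with a gripper value outside its range is refused whole. OPENING is the finger opening in mm, from 0 to 88.1, set as the call begins (- or left out, the last holds). The fingers move at their own pace and stop on an object; FORCE is the grip in N (left out, the last holds). Time passes only in rows, so rows that do not move let the fingers close. It gives the time, the measured TCP pose, the force, the opening and the grip force at its end, in the units of the state.
- manip.observe(): the state, without advancing time (a new reading comes with each control period).
- manip.get_image(name): name is "scene" or "side" or "wrist"; returns a dict with "img" (420x560x3 uint8, blue, green, red), "z_map" (420x560 float32, m along the optical axis (not along the pixel's ray), 0 where there is no reading), "vfov" (degrees; the focal length in pixels is half the picture's height over the tangent of half this angle, whatever the lens; pixels are square), "cx", "cy" (the principal point, pixels), "cam_to_world" (4x4, takes a point from camera to world coordinates). Camera axes: x right, y up, looking along -z (the intrinsics and any distortion apply to the point x, -y, -z); pixel columns grow to the right and rows downward; lengths in m; the calibration is good to about 2 mm. A picture is of the moment at which its call begins.
- manip.hand_in(): hands the job in; it is judged then, once.
The state is a dict: "time": time; "joint_positions": joint angles; "joint_vel": joint speeds; "effort": joint torques, N m; "tool_pos": TCP position; "eef_rot": TCP orientation; "contact_force": force on the tool from outside, world axes, zero at the start; "ft_torque": the same for the moment, N m; "opening": finger opening in m; "grasp_force": force on a finger pad.
Only numpy, scipy, OpenCV 4.12 (cv2) and the standard library are available. Lean on these libraries where they do the work, as an engineer would, in place of code of your own. Each camera call takes 0.05 s, during which the arm holds its last target. There are 200 camera calls.

TASK

Take the one bare, silver-tubed weld coupon from the plywood board and set it down, without dropping it, centred on the yellow rest of the spray station, with the tube's bore pointing at the nozzle (either end). Then let go of it and gently push the clamped can's red nozzle cap down close to the bottom of its stroke for a moment, and let it spring back up, leaving the coupon in place on the rest. Do not press the cap while the coupon is off the rest, and do not shift or tip the red coupons, the tumbler or the blue can.

Things in the scene. Friction and masses are not known exactly. Their poses are not given: they have to be found in the camera images.
- coupon: the bare coupon, about 0.11 kg: plate 70 (x) x 46 (y) x 8 mm, origin at the centre of its underside, z up. Across the plate's middle lies a silver tube, 36 mm outer diameter, 26 mm long, bore along the coupon's x, axis 25 mm and top 43 mm above the underside. Grip the tube across its diameter (36 mm, along y) or over its flat ends (26 mm, along x). Any yaw, any of five spots on the board.
- dyed_a: bystander: coupon of the same shape and size, with a red tube; coupon origin at the centre of the underside of its 70 x 46 x 8 mm plate (x along the 70 mm side, z up)
- dyed_b: bystander: second coupon with a red tube, same shape and size; coupon origin at the centre of the underside of its 70 x 46 x 8 mm plate (x along the 70 mm side, z up)
- tumbler: bystander: empty glass tumbler, 66 mm wide at the rim, 100 mm tall, standing on the board; origin at the centre of its underside
- blue_can: bystander: loose spray can with a blue band and a white cap that does not move, 52 mm across, 155 mm tall to the top of its cap, standing on the board; origin at the centre of its underside. Not to be used.
- board: plywood board fixed to the table, 240 (x) x 330 (y) x 12 mm; origin at the centre of its underside. The coupons, tumbler and blue can stand on it in five spots, mixed up each time, centres over 100 mm apart. Board and station may swap sides of the table.
- station: spray station fixed to the table: green base 250 x 110 x 10 mm, origin under its centre, x from can to rest. At x -50 mm the red-banded can, 52 mm across in a 60 mm collar, red cap on top, and behind it a post 97 mm high. At x +50 mm the rest: yellow plate 84 x 84 mm, top at 120 mm, grey 70 x 46 mm outline for the coupon. At x 105 to 110 mm a white splash guard, 100 mm wide, to 165 mm height.
- rest_top (a point): centre of the top face of the yellow rest, 120 mm above the table; x axis points away from the nozzle along the spray direction (towards the splash guard), z up
- cap_top (a point): centre of the flat top of the red nozzle cap (23 mm across, 26 mm tall), 171 mm above the table when up; moves down with the cap, x axis along the spray direction
- nozzle (a joint): travel of the sprung nozzle cap in m: 0 up, 0.008 fully down at its stop. The spring needs 2 N to start, 5 N at 5 mm, 6.8 N at the stop, and lifts the cap again when let go. The can sprays from 5 mm down. Do not push the station or its cap with more than 20 N.
Things that resemble listed ones, but are neither listed nor needed, are in the scene too. What is shaped like the coupon but turquoise is not meant.

How it is judged:
On the way, in this order (a step that is already met when the one before it is completed fails the run):
1. the bare coupon lies flat and let go of on the rest, centred within 15 mm, bore within 0.3 rad of the spray direction (x of coupon in the frame of rest_top between -0.015 and 0.015 m and y of coupon in the frame of rest_top between -0.015 and 0.015 m and z of coupon in the frame of rest_top between -0.005 and 0.005 m and angle between the x axis of coupon and the x axis of rest_top, either way round below 0.3 rad and angle between coupon's own z axis and vertical below 0.1 rad and contact force between the fingers and coupon below 0.1 N), for 0.3 s.
2. the nozzle cap is at least 5 mm down for 0.2 s while the coupon is so placed (x of coupon in the frame of rest_top between -0.015 and 0.015 m and y of coupon in the frame of rest_top between -0.015 and 0.015 m and z of coupon in the frame of rest_top between -0.005 and 0.005 m and angle between the x axis of coupon and the x axis of rest_top, either way round below 0.3 rad and angle between coupon's own z axis and vertical below 0.1 rad and value of joint nozzle above 0.005 m), for 0.2 s.
3. the cap is back up, less than 1 mm down (x of coupon in the frame of rest_top between -0.015 and 0.015 m and y of coupon in the frame of rest_top between -0.015 and 0.015 m and z of coupon in the frame of rest_top between -0.005 and 0.005 m and angle between the x axis of coupon and the x axis of rest_top, either way round below 0.3 rad and angle between coupon's own z axis and vertical below 0.1 rad and value of joint nozzle below 0.001 m), for 0.2 s.
At the end, for the whole second after the job is handed in: Bare coupon released, still and flat on the yellow rest, within 15 mm of its centre along each axis, bore within 0.3 rad of the spray direction; cap up (under 1 mm down); red coupons, tumbler and blue can upright, still, within 15 mm of their starts (all of step 3 and contact force between the fingers and coupon below 0.1 N and linear speed of each of coupon, dyed_a, dyed_b, tumbler, blue_can below 0.01 m/s and distance of each of dyed_a, dyed_b, tumbler, blue_can from where it was at the start of the episode below 0.015 m and angle between each of dyed_a, dyed_b, tumbler, blue_can's own z axis and vertical below 0.15 rad); the robot touches nothing.
It fails at once if the robot pushes on the station, cap included, with more than 20 N (contact force between any of the fingers, the arm and station above 20 N).
It fails at once if the cap is more than 3 mm down while the coupon is more than 30 mm off the rest's centre (spraying the bench) (value of joint nozzle above 0.003 m and distance between coupon and rest_top above 0.03 m).
It fails at once if the coupon is dropped or thrown: faster than 0.5 m/s with no finger on it (linear speed of coupon above 0.5 m/s and contact force between the fingers and coupon below 0.01 N).
It fails at once if a red coupon, the tumbler or the blue can is moved more than 15 mm or tipped more than 0.3 rad (distance of any of dyed_a, dyed_b, tumbler, blue_can from where it was at the start of the episode above 0.015 m or angle between any of dyed_a, dyed_b, tumbler, blue_can's own z axis and vertical above 0.3 rad).
It also fails if it takes over 50 s, if anything falls off the work surface, if the arm or the gripper's body presses on something with over 40 N, if the wrist force passes 120 N, or if a joint passes its speed limit or range.

## Working session

There is one attempt and no reset: what is moved stays moved. The work goes in short steps, Python scripts to look and compute and a shell command to move; the robot and the scene stay as the last step left them, time stands still between calls to the robot, and variables do not carry over. Pictures are saved under pics/ and viewed, at most 10 in all, crops included, and the job is handed in when it is done.

```bash
ls; mkdir -p pics
cat > h.py <<'E'
import numpy as np, cv2, pickle
from bench import manip
def grab(n):
    d=manip.get_image(n); pickle.dump(d,open(f'/tmp/{n}.pkl','wb')); return d
def load(n): return pickle.load(open(f'/tmp/{n}.pkl','rb'))
def pts(d):
    z=d['z_map']; h,w=z.shape; f=h/2/np.tan(np.radians(d['vfov'])/2)
    u,v=np.meshgrid(np.arange(w),np.arange(h))
    P=np.stack([(u-d['cx'])/f*z,-(v-d['cy'])/f*z,-z,np.ones_like(z)],-1)
    return (P@np.array(d['cam_to_world']).T)[...,:3]
E
python3 - <<'E'
from h import *
a=[]
for n in ['scene','side']:
    d=grab(n); cv2.imwrite(f'pics/{n}0.png',d['img']); print(n,{k:(v if k not in('img','z_map') else v.shape) for k,v in d.items()})
print(manip.observe())
E
```

```text
pics
scene {'img': (420, 560, 3), 'z_map': (420, 560), 'vfov': 53.12988866085338, 'cx': 283.69873948418143, 'cy': 201.28331108395096, 'cam_to_world': array([[-0.47201701, -0.65629595,  0.58862175,  1.06568743],
       [ 0.88158244, -0.34872826,  0.31812105,  0.29990444],
       [-0.00351252,  0.66907714,  0.74318466,  0.79855078],
       [ 0.        ,  0.        ,  0.        ,  1.        ]])}
side {'img': (420, 560, 3), 'z_map': (420, 560), 'vfov': 57.46567991525905, 'cx': 279.6704988819322, 'cy': 211.4615164400064, 'cam_to_world': array([[-0.93278218,  0.26487589, -0.24445484,  0.29522026],
       [-0.36030339, -0.66650007,  0.65265544,  0.56788988],
       [ 0.00994352,  0.69686327,  0.71713507,  0.7334349 ],
       [ 0.        ,  0.        ,  0.        ,  1.        ]])}
{'time': 0.1, 'joint_positions': array([ 0.03383636,  0.68989751, -0.19448325,  1.56621901,  0.1573121 ,
        0.90251019, -0.21509541]), 'joint_vel': array([-0.00134518,  0.00011617,  0.00130082, -0.0015262 , -0.00120189,
        0.00019741,  0.00094617]), 'effort': array([-3.08775299e-03, -5.28501892e+01, -1.27141513e+00, -1.53837240e+01,
       -5.25604945e-02,  1.96265515e-03,  5.71585565e-05]), 'tool_pos': array([ 6.24415498e-01, -9.22945257e-05,  2.23296548e-01]), 'eef_rot': array([-5.24690883e-04,  7.07099104e-01,  7.07113980e-01, -6.33302345e-04]), 'contact_force': array([ 1.05819023, -0.13999647,  0.25859885]), 'ft_torque': array([ 0.03252934, -0.06329172,  0.02868803]), 'grasp_force': 0.0, 'opening': 0.08836622175211277}
```

View pics/scene0.png

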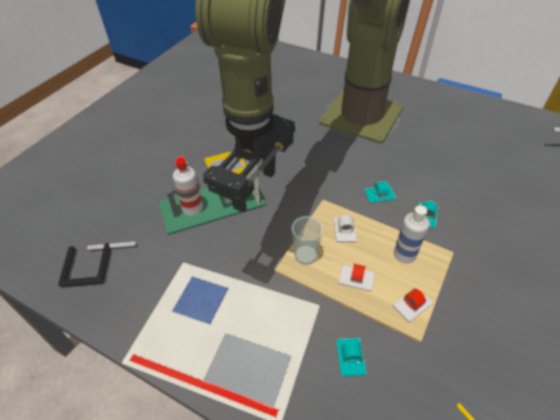

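View pics/side0.png

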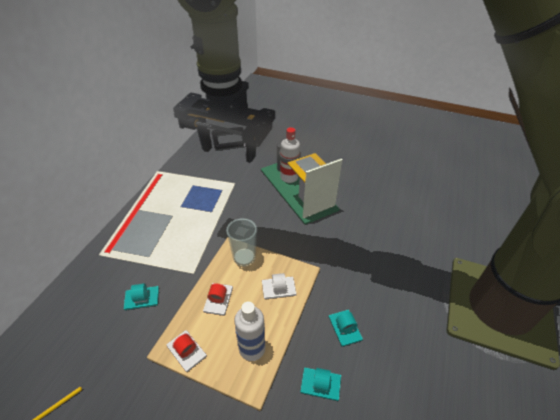

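The scene view shows these candidates: the silver-tubed coupon at (345,228), red ones at (357,275) and (413,300), and turquoise ones at (380,190), (428,212) and (351,355). In the side view the silver one is at (280,287). I choose the silver one. The station's cap is at scene (181,163) / side (291,133), with the yellow rest partly hidden by the arm in the scene view.

```bash
cat > m.py <<'E'
from h import *
def blob(d,mask,seed):
    n,l=cv2.connectedComponents(mask.astype(np.uint8)); P=pts(d)
    ys,xs=np.nonzero(l); k=np.argmin((xs-seed[0])**2+(ys-seed[1])**2)
    return l==l[ys[k],xs[k]],P
for n,cp,cap,rest in [('scene',(345,235),(181,163),(220,160)),('side',(275,292),(291,133),(305,163))]:
    d=load(n); im=d['img']; hsv=cv2.cvtColor(im,cv2.COLOR_BGR2HSV); P=pts(d); H,S,V=hsv[...,0],hsv[...,1],hsv[...,2]
    print(n,'table z', np.round(P[[300,400,330],[60,60,540]],4))
    b,_=blob(d,(S<60)&(V>110)&(P[...,2]<.075)&(P[...,2]>.014),cp)
    b&=(np.hypot(*np.moveaxis(P[...,:2]-P[cp[1],cp[0],:2],-1,0))<.06)
    Q=P[b]; print('coupon n',b.sum(),'z',np.percentile(Q[:,2],[1,20,50,99]))
    pl=Q[(Q[:,2]<.024)]; r=cv2.minAreaRect(pl[:,:2].astype(np.float32)*1000); print('plate rect mm',r)
    t=Q[Q[:,2]>.045]; print('tube top n',len(t),t.mean(0), 'minrect',cv2.minAreaRect(t[:,:2].astype(np.float32)*1000))
    b,_=blob(d,((H<8)|(H>172))&(S>150)&(P[...,2]>.13),cap); Q=P[b]; zt=np.percentile(Q[:,2],90); t=Q[Q[:,2]>zt-.006]
    print('cap n',len(Q),'ztop',zt,cv2.minEnclosingCircle(t[:,:2].astype(np.float32)*1000))
    b,_=blob(d,(H>18)&(H<32)&(S>150)&(V>90)&(P[...,2]>.1),rest); Q=P[b]; print('rest n',len(Q),'z',np.median(Q[:,2]),cv2.minAreaRect(Q[:,:2].astype(np.float32)*1000))
    b,_=blob(d,(H>60)&(H<88)&(S>90)&(P[...,2]<.03)&(P[...,1]<.05)&(V<150),(215,208) if n=='scene' else (310,208)); Q=P[b]; print('base',len(Q),np.median(Q[:,2]),cv2.minAreaRect(Q[:,:2].astype(np.float32)*1000))
    b=(S<40)&(V>140)&(P[...,2]>.125)&(P[...,2]<.16)
    for nm,m in [('bluecan',(H>100)&(H<125)&(S>90)&(P[...,2]>.04)&(P[...,2]<.1))]:
        print(nm,np.median(P[m],0))
    m=((H<8)|(H>172))&(S>150)&(P[...,2]>.03)&(P[...,2]<.07)
    n_,l,st,c=cv2.connectedComponentsWithStats(m.astype(np.uint8))
    for i in range(1,n_):
        if st[i,4]>40: print('red',c[i],P[l==i].mean(0))
E
python3 m.py
python3 - <<'E'
from h import *
a=load('scene')['img'][190:310,270:460]; b=load('side')['img'][100:220,230:420]; c=load('side')['img'][230:350,190:380]
cv2.imwrite('pics/crop0.png',np.hstack([cv2.resize(x,(380,240)) for x in(a,b)]+[])); 
top=np.hstack([cv2.resize(x,(400,253),interpolation=2) for x in(a,c)]); bot=np.hstack([cv2.resize(b,(400,253),interpolation=2),np.zeros((253,400,3),np.uint8)])
cv2.imwrite('pics/crop1.png',np.vstack([top,bot]))
E
```

```text
scene table z [[ 9.0290e-01 -3.2780e-01 -8.0000e-04]
 [ 1.0268e+00 -6.0800e-01 -7.4390e-01]
 [ 4.9790e-01  5.7450e-01 -3.0000e-04]]
coupon n 482 z [0.01596059 0.01996513 0.02261389 0.05739165]
plate rect mm ((459.4217224121094, 134.57305908203125), (71.74598693847656, 46.776885986328125), 28.518863677978516)
tube top n 144 [0.46066854 0.13351488 0.05265054] minrect ((458.7981262207031, 133.6864013671875), (28.348567962646484, 33.59811782836914), 30.74576187133789)
cap n 105 ztop 0.17273166494685827 ((815.0499267578125, 29.79144287109375), 368.48370361328125)
rest n 132 z 0.12083152347865944 ((581.3983154296875, -116.64366149902344), (288.8094482421875, 61.44474792480469), 37.887474060058594)
base 1347 0.010509429056575481 ((557.5529174804688, -217.73458862304688), (111.61251068115234, 175.84771728515625), 49.888851165771484)
bluecan [0.48278433 0.28709366 0.0897901 ]
red [190.87012987 203.09090909] [ 0.58306099 -0.21273195  0.05151571]
red [357.79503106 272.34782609] [0.57657722 0.20955834 0.05118495]
red [415.96172249 297.30143541] [0.57664731 0.3325289  0.05135845]
side table z [[ 
[... 307 characters left out ...]
ct ((458.2987060546875, 133.85012817382812), (25.73048973083496, 31.25662612915039), 29.345720291137695)
cap n 36 ztop 0.17221531099049187 ((567.3104248046875, -228.82337951660156), 10.629721641540527)
rest n 2 z 0.1200871810310965 ((517.8225708007812, -196.8418426513672), (2.6007518768310547, 0.0), -170.3197021484375)
base 883 0.009682156534495001 ((530.057373046875, -195.84996032714844), (105.96147918701172, 248.85179138183594), 50.04273223876953)
bluecan [0.44527737 0.30056627 0.05506296]
red [287.08196721 171.09836066] [ 0.56558408 -0.20797955  0.04934102]
red [216.97409326 290.67875648] [0.56616263 0.2070987  0.05055327]
red [182.71311475 343.37704918] [0.57200128 0.33186729 0.05123324]
```

View pics/crop1.png

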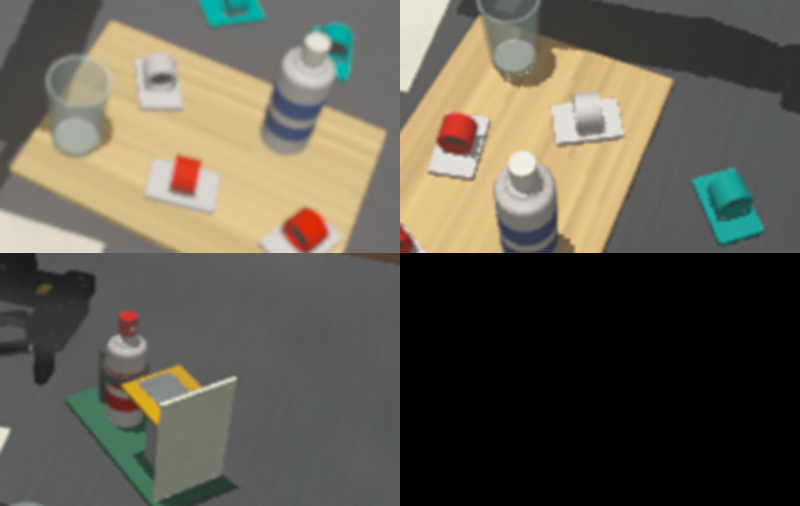

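The crop confirms it: the coupon at scene (345,228) has a silver tube on a white plate, and the others are red or turquoise. I measure it at about (0.459, 0.134) with yaw about 28.6°. I'll move above it, aligned to close over its flat ends.

```bash
python3 -m jog '[[[0.56,-0.69,0],0],[[0.56,-0.69,0],0],[[0.56,-0.69,0],0],[[0.56,-0.69,0],0],[[0.56,-0.69,0],0],[[0.56,-0.69,0],0],[[0,0,0],-0.89],[[0,0,0],-0.89],[[0,0,0],-0.89],[[0,0,0],-0.89],[[0,0,0],-0.89],[[0,0,0],-0.89],[[0,0,0],-0.89],[[0,0,0],0],[[0,0,0],0]]' 60 25
cat > m2.py <<'E'
from m import *
E
python3 - <<'E'
from h import *
s=manip.observe(); print(s['tool_pos'],s['eef_rot'])
ds=[grab(n) for n in('scene','side','wrist')]
cv2.imwrite('pics/v1.png',np.vstack([np.hstack([cv2.resize(ds[0]['img'],(400,300)),cv2.resize(ds[1]['img'],(400,300))]),np.hstack([cv2.resize(ds[2]['img'],(400,300)),np.zeros((300,400,3),np.uint8)])]))
d=ds[0]; f=210/np.tan(np.radians(d['vfov'])/2); M=d['cam_to_world']
r=M[:3,:3]@np.array([(306-d['cx'])/f,-(256-d['cy'])/f,-1]); k=(.013-M[2,3])/r[2]; print('tumbler',M[:3,3]+k*r)
E
sed -n '1,12p' m.py >/dev/null; python3 m.py | egrep -v 'red|table'
```

```text
time: 1.6
tool_pos: [0.4593, 0.1343, 0.2239]
eef_rot: [-0.0, 0.512, 0.859, -0.0]
contact_force: [-0.8, -0.6, -1.3]
opening: 0.0603
grasp_force: 0.0
[0.4592775  0.13433561 0.22388044] [-1.51387829e-04  5.11611136e-01  8.59217092e-01 -1.03595869e-04]
tumbler [0.56611198 0.08625972 0.013     ]
 [ 1.0265 -0.6136 -0.7534]
 [ 0.5004  0.5733  0.0033]]
coupon n 471 z [0.01479692 0.01995653 0.0224965  0.0574487 ]
plate rect mm ((459.7417297363281, 134.86752319335938), (71.2737808227539, 48.328216552734375), 27.961772918701172)
tube top n 137 [0.46045723 0.13349975 0.05277534] minrect ((459.71038818359375, 134.14537048339844), (29.69381332397461, 32.48196029663086), 27.80644416809082)
cap n 104 ztop 0.17245706811734912 ((569.2066040039062, -228.10841369628906), 11.203190803527832)
rest n 460 z 0.12050042241558456 ((745.287841796875, 67.62333679199219), (786.2349243164062, 90.97463989257812), 42.54140853881836)
base 1667 0.010489380068299359 ((531.552001953125, -195.15335083007812), (110.43170166015625, 245.58164978027344), 50.51013946533203)
bluecan [0.48248364 0.2843896  0.08890957]
 [ 7.369e-01  4.876e-01  8.200e-03]
 [-7.290e-02  2.810e-02  1.030e-02]]
coupon n 662 z [0.01550346 0.01912561 0.02070341 0.05616044]
plate rect mm ((458.8863830566406, 133.0801239013672), (69.45629119873047, 48.081787109375), 28.94269371032715)
tube top n 157 [0.45653851 0.13657171 0.05204879] minrect ((458.7458801269531, 133.40765380859375), (25.92363929748535, 32.47867202758789), 30.911518096923828)
cap n 1 ztop 0.7334349022101525 ((295.2202453613281, 567.889892578125), 9.999999747378752e-05)
rest n 35 z 0.12017337135801698 ((461.638427734375, -68.49729919433594), (20.69485855102539, 312.1240234375), 13.828439712524414)
base 159 0.009340685631601509 ((439.6506042480469, -121.01826477050781), (105.49723052978516, 14.391613960266113), 49.223262786865234)
bluecan [0.44391963 0.29931148 0.08341317]
```

View pics/v1.png

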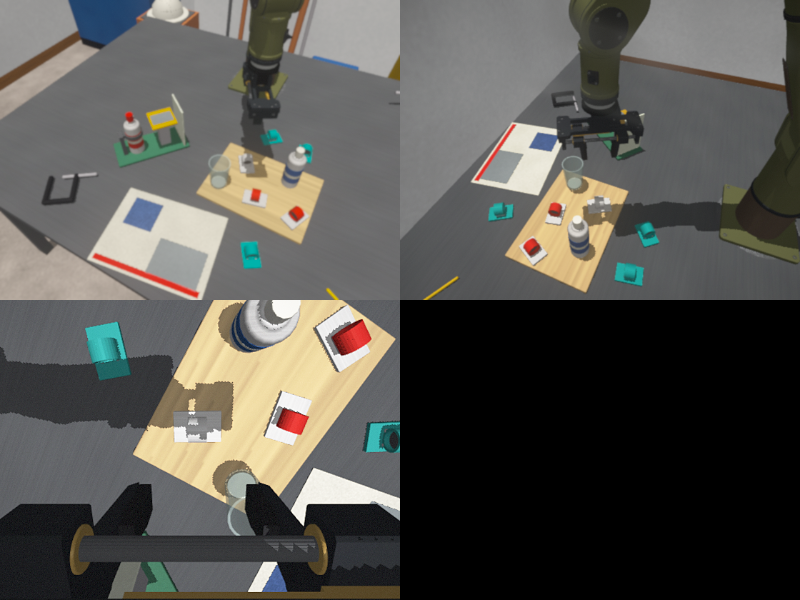

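The picture shows the gripper above the coupon with nothing in the path. The tumbler, at about (0.566, 0.086), clears the gripper body by about 23 mm. Next I descend and grip.

```bash
python3 -m jog '[[[0,0,0.9],0],[[0,0,0.9],0],[[0,0,0.9],0],[[0,0,0.7],0],[[0,0,0.5],0],[[0,0,0.35],0],[[0,0,0.17],0],[[0,0,0],0],[[0,0,0],0]]' 60 25
python3 -m jog '[[[0,0,0],0],[[0,0,0],0],[[0,0,0],0],[[0,0,0],0],[[0,0,0],0],[[0,0,0],0],[[0,0,0],0],[[0,0,0],0]]' 15 25
python3 - <<'E'
from h import *
d=load('scene'); im=d['img']; hsv=cv2.cvtColor(im,cv2.COLOR_BGR2HSV); P=pts(d); z=P[...,2]
B=(abs(P[...,0]-.53)<.2)&(abs(P[...,1]+.2)<.18)
Q=P[B&(abs(z-.121)<.006)&(hsv[...,0]>18)&(hsv[...,0]<32)&(hsv[...,1]>120)]
print('rest',len(Q),cv2.minAreaRect(Q[:,:2].astype(np.float32)*1000))
E
```

```text
time: 2.65
tool_pos: [0.4598, 0.1346, 0.0477]
eef_rot: [0.0, 0.511, 0.86, 0.0]
contact_force: [0.3, -0.4, 0.3]
opening: 0.0598
grasp_force: 0.0
time: 3.45
tool_pos: [0.4594, 0.1344, 0.0472]
eef_rot: [0.0, 0.511, 0.86, -0.0]
contact_force: [-0.3, 0.6, 0.5]
opening: 0.015
grasp_force: 0.0
rest 503 ((490.77056884765625, -166.38392639160156), (89.23831176757812, 83.83598327636719), 50.597442626953125)
```

The fingers closed to 15 mm with no grip force, so something is off. I'll look.

Run:
```python
from h import *
ds=[grab(n) for n in('scene','side','wrist')]
a=ds[0]['img'][170:290,270:430];b=ds[1]['img'][220:340,200:360]
cv2.imwrite('pics/v2.png',np.vstack([np.hstack([cv2.resize(x,(400,300),interpolation=2) for x in(a,b)]),np.hstack([cv2.resize(ds[2]['img'],(400,300)),np.zeros((300,400,3),np.uint8)])]))
```

```text
(no output)
```

View pics/v2.png

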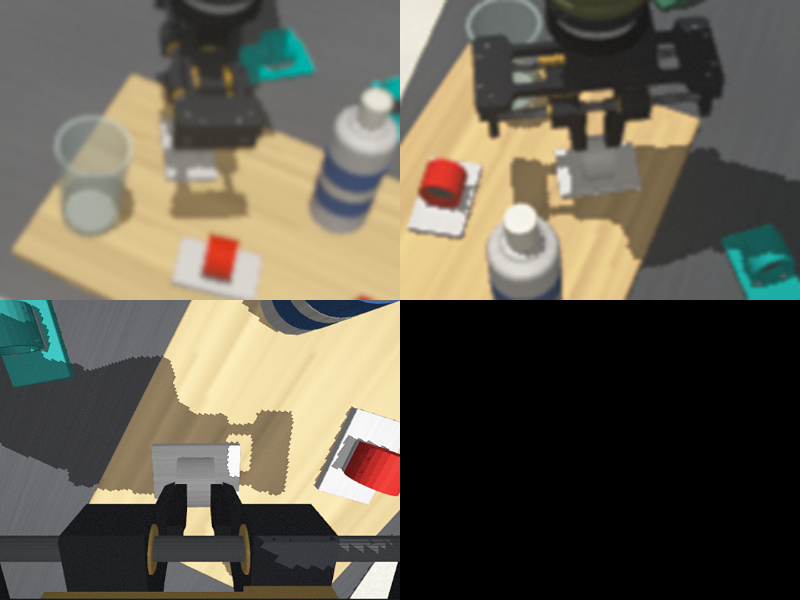

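The wrist and side views show the fingers closed beside or above the tube, around side px (270,276), not on it. I'll measure where the fingertips really are.

Run:
```python
from h import *
s=manip.observe(); print(s['tool_pos'],s['joint_positions'])
for n,(x0,x1,y0,y1) in {'side':(255,300,255,285),'wrist':(200,350,230,300)}.items():
    d=load(n); P=pts(d); V=d['img'].max(-1); m=np.zeros(V.shape,bool); m[y0:y1,x0:x1]=1; m&=(V<55)&(d['z_map']>0)&(P[...,2]>.015)&(P[...,2]<.3); Q=P[m]
    print(n,len(Q),'zmin',np.percentile(Q[:,2],[0,2,10,50]), 'low mean',Q[Q[:,2]<np.percentile(Q[:,2],15)].mean(0))
d=load('wrist'); P=pts(d); M=d['cam_to_world']; print(np.round(M,3))
Q=P[(abs(P[...,0]-.46)<.07)&(abs(P[...,1]-.134)<.07)&(P[...,2]>.015)&(P[...,2]<.075)&(d['img'].max(-1)>75)]
t=Q[(Q[:,2]>.045)];print('tube',len(t),t.mean(0)if len(t) else 0)
hsv=cv2.cvtColor(d['img'],cv2.COLOR_BGR2HSV); p=P[(hsv[...,1]<40)&(P[...,2]>.017)&(P[...,2]<.024)&(hsv[...,2]>75)&(abs(P[...,0]-.46)<.07)&(abs(P[...,1]-.134)<.06)]
print('plate',len(p),cv2.minAreaRect(p[:,:2].astype(np.float32)*1000))
```

```text
[0.45942824 0.13442892 0.04722109] [-0.30910332  0.82813157 -0.11709943  2.13106008  0.43755374  0.20459052
 -0.31958241]
side 385 zmin [0.06582415 0.06986445 0.0818738  0.14592245] low mean [0.45476886 0.14129869 0.07792047]
wrist 3663 zmin [0.01986993 0.06362863 0.06864764 0.08493887] low mean [0.45535028 0.14227728 0.06690552]
[[ 0.879 -0.456 -0.141  0.423]
 [ 0.477  0.839  0.261  0.202]
 [-0.    -0.297  0.955  0.208]
 [ 0.     0.     0.     1.   ]]
tube 2525 [0.45650982 0.13819081 0.05236039]
plate 5047 ((457.95367431640625, 133.67251586914062), (70.27175903320312, 45.645973205566406), 29.52608871459961)
```

The fingertips are at z≈0.065, although the reported TCP of 0.047 and the stated 22 mm reach put them at 0.025. The camera and the empty closure above the 55 mm tube top agree, so I trust the measured geometry. I'll open and locate both fingertips before going lower.

```bash
python3 -m jog '[[[0,0,0],0],[[0,0,0],0],[[0,0,0],0],[[0,0,0],0],[[0,0,0],0],[[0,0,0],0]]' 50 25
cat > tips.py <<'E'
from h import *
s=manip.observe(); print('tcp',s['tool_pos'])
c=s['tool_pos'][:2]
from scipy.spatial.transform import Rotation as R
q=s['eef_rot']; T=R.from_quat([q[1],q[2],q[3],q[0]]).as_matrix()
for n in('wrist','side','scene'):
    d=grab(n); P=pts(d); L=(P-s['tool_pos'])@T
    hs=cv2.cvtColor(d['img'],cv2.COLOR_BGR2HSV)
    m=(hs[...,2]<60)&(d['z_map']>0)&(P[...,2]>.012)&(abs(L[...,0])<.04)&(abs(L[...,1])<.075)&(L[...,2]>-.09)
    if m.sum()<20: continue
    n_,l,st,_=cv2.connectedComponentsWithStats(m.astype(np.uint8))
    m=np.isin(l,[i for i in range(1,n_) if st[i,4]>15]); q=L[m]
    print(n,len(q),'tool z hist',np.histogram(q[:,2],np.arange(-.09,.04,.01))[0])
    for sg in(-1,1):
        f=q[q[:,1]*sg>0]
        if len(f)<20: continue
        zt=np.percentile(f[:,2],98); g=f[f[:,2]>zt-.012]
        print(sg,'tip z',zt,'y',np.percentile(g[:,1],[3,97]),'x',np.percentile(g[:,0],[3,97]))
E
python3 tips.py
```

```text
time: 4.2
tool_pos: [0.4595, 0.1344, 0.0472]
eef_rot: [0.0, 0.511, 0.86, 0.0]
contact_force: [-0.1, 0.4, 0.1]
opening: 0.0501
grasp_force: 0.0
tcp [0.45945458 0.13443492 0.0472464 ]
wrist 13172 tool z hist [4447  864 1430 2019 1522 1510 1009  367    0    0    0    0]
-1 tip z -0.018386623265523656 y [-0.0372358  -0.02442717] x [-0.00683926  0.01087404]
1 tip z -0.019071413425063674 y [0.02528543 0.03855236] x [-0.00562008  0.0108038 ]
side 144 tool z hist [23  0  6 30 30 31 24  0  0  0  0  0]
-1 tip z -0.021037434836323334 y [-0.03557626 -0.02604386] x [0.00647477 0.01013589]
1 tip z -0.021094049319496662 y [0.02862203 0.03620824] x [0.00704147 0.00999564]
```

The fingertips sit about 19 mm behind the reported TCP instead of 22 mm ahead, so the real tool is about 41 mm higher than reported. It is centred sideways. The grasp needs about 39 mm more descent, which I'll do gently and then verify.

```bash
python3 -m jog '[[[0,0,0.25],0],[[0,0,0.25],0],[[0,0,0.2],0],[[0,0,0.15],0],[[0,0,0.1],0],[[0,0,0],0],[[0,0,0],0]]' 50 25
python3 tips.py
```

```text
time: 5.05
tool_pos: [0.4594, 0.1344, 0.0092]
eef_rot: [0.0, 0.511, 0.86, -0.0]
contact_force: [-0.7, 0.5, 0.3]
opening: 0.05
grasp_force: 0.0
tcp [0.45941287 0.13441979 0.00919979]
wrist 13163 tool z hist [4430  851 1418 2038 1550 1500 1001  370    5    0    0    0]
-1 tip z -0.01846613194406388 y [-0.03707781 -0.02440935] x [-0.00680319  0.01086659]
1 tip z -0.018907237037507157 y [0.02533338 0.03859925] x [-0.00575107  0.01080972]
side 152 tool z hist [27  0  3 28 31 32 28  3  0  0  0  0]
-1 tip z -0.019555692830363167 y [-0.03598928 -0.02526452] x [0.0071314  0.01035487]
1 tip z -0.020552579163627866 y [0.02851422 0.0372446 ] x [0.00662577 0.01024762]
```

Tips are at z≈0.028, which is 8 mm above the plate and 27 mm below the tube top. Gripping now.

```bash
python3 -m jog '[[[0,0,0],0],[[0,0,0],0],[[0,0,0],0],[[0,0,0],0],[[0,0,0],0],[[0,0,0],0]]' 10 25
python3 -m jog '[[[0,0,-0.2],0],[[0,0,-0.4],0],[[0,0,-0.7],0],[[0,0,-0.9],0],[[0,0,-0.9],0],[[0,0,-0.9],0],[[0,0,-0.9],0],[[0,0,-0.7],0],[[0,0,-0.4],0],[[0,0,0],0]]' 10 25
```

```text
time: 5.8
tool_pos: [0.4593, 0.1343, 0.0093]
eef_rot: [0.0, 0.511, 0.86, -0.0]
contact_force: [-0.7, -0.7, 2.3]
opening: 0.0259
grasp_force: 25.0
time: 6.8
tool_pos: [0.4605, 0.1348, 0.2515]
eef_rot: [0.002, 0.511, 0.86, 0.002]
contact_force: [0.3, 0.5, -1.3]
opening: 0.0259
grasp_force: 25.0
```

Gripped at 25.9 mm with 25 N. Now I turn to line up with the station, and check the grip from the wrist and side cameras.

```bash
python3 -m jog '[[[0,0,0],0.5],[[0,0,0],0.95],[[0,0,0],1],[[0,0,0],1],[[0,0,0],1],[[0,0,0],1],[[0,0,0],1],[[0,0,0],1],[[0,0,0],1],[[0,0,0],1],[[0,0,0],1],[[0,0,0],1],[[0,0,0],1],[[0,0,0],1],[[0,0,0],0.9],[[0,0,0],0.5],[[0,0,0],0],[[0,0,0],0],[[0,0,0],0]]' 10 25
cat > held.py <<'E'
from h import *
from scipy.spatial.transform import Rotation as R
s=manip.observe(); q=s['eef_rot']; T=R.from_quat([q[1],q[2],q[3],q[0]]).as_matrix(); p=s['tool_pos']
print('tcp',p,'closing yaw deg',np.degrees(np.arctan2(T[1,1],T[0,1])))
d=grab('wrist'); P=pts(d); L=(P-p)@T; hs=cv2.cvtColor(d['img'],cv2.COLOR_BGR2HSV)
m=(hs[...,1]<50)&(hs[...,2]>65)&(abs(L[...,0])<.05)&(abs(L[...,1])<.06)&(L[...,2]>-.05)&(L[...,2]<.02)&(d['z_map']>0)
Q=L[m]; pl=Q[abs(Q[:,2]+.0107)<.005]
print('plate tool frame',len(pl),np.median(pl[:,2]) if len(pl) else 0,cv2.minAreaRect(pl[:,:2].astype(np.float32)*1000))
for t in [np.array([.492,-.165]),np.array([.569,-.228])]:
    print('to target (tool x,y units)',((np.r_[t,0]-np.r_[p[:2],0])@T)[:2]/.04)
E
python3 held.py
```

```text
time: 8.7
tool_pos: [0.4591, 0.1343, 0.2488]
eef_rot: [0.0, 0.904, 0.427, -0.0]
contact_force: [-0.2, -0.1, -1.2]
opening: 0.0258
grasp_force: 25.0
tcp [0.45908769 0.13430337 0.24882703] closing yaw deg -39.46619873659082
plate tool frame 4979 -0.0108490686863721 ((9.556699752807617, -0.08010101318359375), (70.3101806640625, 27.50939178466797), 89.72435760498047)
to target (tool x,y units) [-5.25355733  5.39130877]
to target (tool x,y units) [-5.24588346  7.87851409]
```

The coupon is centred in the grip to within 0.5 mm, aligned, with its underside at TCP + 2.8 mm. Now I travel to above the rest.

```bash
python3 -m jog '[[[-0.2,0.2,0],0],[[-0.4,0.41,0],0],[[-0.6,0.62,0],0],[[-0.7,0.72,0],0],[[-0.7,0.72,0],0],[[-0.7,0.72,0],0],[[-0.7,0.72,0],0],[[-0.6,0.61,0],0],[[-0.4,0.41,0],0],[[-0.25,0.26,0],0],[[0,0,0],0],[[0,0,0],0],[[0,0,0],0]]' 10 25
python3 held.py
python3 - <<'E'
from h import *
d=load('wrist'); e=grab('scene'); f=grab('side')
cv2.imwrite('pics/v3.png',np.vstack([np.hstack([cv2.resize(d['img'],(400,300)),cv2.resize(e['img'][90:240,130:330],(400,300),interpolation=2)]),np.hstack([cv2.resize(f['img'][60:240,200:440],(400,300),interpolation=2),np.zeros((300,400,3),np.uint8)])]))
s=manip.observe()
for n,d in(('wrist',d),('scene',e)):
    P=pts(d); h=cv2.cvtColor(d['img'],cv2.COLOR_BGR2HSV)
    Q=P[(abs(P[...,2]-.12)<.006)&(h[...,0]>18)&(h[...,0]<32)&(h[...,1]>120)&(abs(P[...,0]-.5)<.12)&(abs(P[...,1]+.17)<.12)]
    if len(Q)>20: print(n,'rest',len(Q),np.median(Q[:,2]),cv2.minAreaRect(Q[:,:2].astype(np.float32)*1000))
E
```

```text
time: 10.05
tool_pos: [0.4921, -0.1629, 0.2492]
eef_rot: [-0.001, 0.904, 0.428, 0.0]
contact_force: [0.1, 0.2, -1.6]
opening: 0.0257
grasp_force: 25.0
tcp [ 0.49214291 -0.16285208  0.24919704] closing yaw deg -39.35196053194903
plate tool frame 5005 -0.010821330734773767 ((9.361310005187988, -0.12195968627929688), (27.911306381225586, 70.27825927734375), 0.07132233679294586)
to target (tool x,y units) [-0.04378821  0.03128624]
to target (tool x,y units) [-0.04107097  2.51850101]
wrist rest 3074 0.12030609904065681 ((498.0107421875, -157.41842651367188), (60.836570739746094, 83.79400634765625), 50.46707534790039)
scene rest 495 0.12045619062776824 ((491.71990966796875, -164.58895874023438), (86.43938446044922, 83.51136779785156), 49.282833099365234)
```

View pics/v3.png

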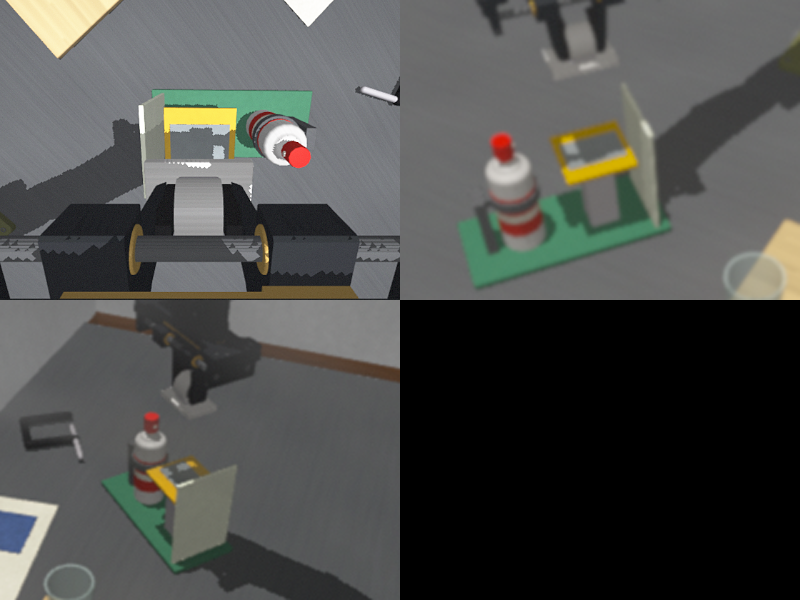

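The view shows the coupon above the rest, in line with the outline. The cap (wrist px about 297,156 in the mosaic) and the guard are both clear. Correcting 2 mm and lowering to about 3 mm above the rest.

```bash
python3 -m jog '[[[-0.05,0.02,0.2],0],[[0,0,0.5],0],[[0,0,0.7],0],[[0,0,0.7],0],[[0,0,0.5],0],[[0,0,0.3],0],[[0,0,0.2],0],[[0,0,0.1],0],[[0,0,0],0],[[0,0,0],0],[[0,0,0],0]]' 10 25
python3 held.py
```

```text
time: 11.3
tool_pos: [0.4921, -0.167, 0.122]
eef_rot: [0.001, 0.905, 0.426, 0.001]
contact_force: [-0.1, 0.6, -2.4]
opening: 0.0255
grasp_force: 25.0
tcp [ 0.4920501  -0.16700783  0.12195445] closing yaw deg -39.51324610660067
plate tool frame 5955 -0.010825707357093666 ((23.125667572021484, -11.863407135009766), (93.29171752929688, 58.58597183227539), 86.9577407836914)
to target (tool x,y units) [ 0.03792806 -0.03290366]
to target (tool x,y units) [0.04764226 2.45429182]
```

```bash
python3 -m jog '[[[0.03,-0.03,0.03],0],[[0,0,0.03],0],[[0,0,0.02],0],[[0,0,0.02],0],[[0,0,0],0],[[0,0,0],0],[[0,0,0],0]]' 10 25
python3 -m jog '[[[0,0,0.01],0],[[0,0,0.01],0],[[0,0,0],0],[[0,0,0],0]]' 10 25
```

```text
time: 12.05
tool_pos: [0.4913, -0.1651, 0.1173]
eef_rot: [0.0, 0.904, 0.426, 0.0]
contact_force: [-1.0, 0.9, 1.0]
opening: 0.0259
grasp_force: 25.0
time: 12.45
tool_pos: [0.4913, -0.1651, 0.1173]
eef_rot: [0.0, 0.905, 0.426, 0.0]
contact_force: [-1.6, 1.1, 10.1]
opening: 0.0262
grasp_force: 25.0
```

It's in contact with the rest at about 10 N. I'll ease off slightly, release and retreat straight up.

```bash
python3 -m jog '[[[0,0,-0.01],0],[[0,0,-0.01],0],[[0,0,0],0]]' 10 25
python3 -m jog '[[[0,0,0],0],[[0,0,0],0],[[0,0,0],0],[[0,0,0],0],[[0,0,0],0]]' 42 25
python3 -m jog '[[[0,0,-0.3],0],[[0,0,-0.7],0],[[0,0,-0.9],0],[[0,0,-0.9],0],[[0,0,-0.6],0],[[0,0,-0.3],0],[[0,0,0],0],[[0,0,0],0]]' 42
python3 held.py
python3 - <<'E'
from h import *
for n in('wrist','scene'):
    d=load(n) if n=='wrist' else grab(n); P=pts(d); h=cv2.cvtColor(d['img'],cv2.COLOR_BGR2HSV)
    B=(abs(P[...,0]-.5)<.12)&(abs(P[...,1]+.17)<.12)
    Q=P[(abs(P[...,2]-.128)<.004)&(h[...,1]<60)&(h[...,2]>60)&B&(np.hypot(P[...,0]-.4915,P[...,1]+.165)<.047)]
    if len(Q)>20: print(n,'plate',len(Q),np.median(Q[:,2]),cv2.minAreaRect(Q[:,:2].astype(np.float32)*1000))
    t=P[(P[...,2]>.15)&(P[...,2]<.168)&(h[...,1]<60)&(h[...,2]>60)&(np.hypot(P[...,0]-.4915,P[...,1]+.165)<.03)]
    if len(t): print(n,'tube',len(t),t.mean(0))
    r=P[((h[...,0]<8)|(h[...,0]>172))&(h[...,1]>150)&(P[...,2]>.167)&(P[...,2]<.177)&B]
    if len(r)>5: print(n,'cap',len(r),r[:,2].max(),cv2.minEnclosingCircle(r[:,:2].astype(np.float32)*1000))
    cv2.imwrite('/tmp/%s.png'%n,d['img'])
a=cv2.imread('/tmp/wrist.png');b=cv2.imread('/tmp/scene.png')[90:240,130:330]
cv2.imwrite('pics/v4.png',np.hstack([cv2.resize(a,(400,300)),cv2.resize(b,(400,300),interpolation=2)]))
E
```

```text
time: 12.75
tool_pos: [0.4913, -0.1651, 0.1173]
eef_rot: [0.0, 0.904, 0.427, 0.0]
contact_force: [-1.6, 0.9, 3.9]
opening: 0.0256
grasp_force: 25.0
time: 13.25
tool_pos: [0.4913, -0.1651, 0.1171]
eef_rot: [-0.0, 0.904, 0.426, 0.0]
contact_force: [-0.6, -0.1, 1.1]
opening: 0.0422
grasp_force: 0.0
time: 14.05
tool_pos: [0.4911, -0.1651, 0.2654]
eef_rot: [0.0, 0.904, 0.426, 0.0]
contact_force: [0.6, 0.3, -0.2]
opening: 0.0421
grasp_force: 0.0
tcp [ 0.49105392 -0.1650864   0.26543783] closing yaw deg -39.51033961413881
plate tool frame 10 -0.015126293271874168 ((4.239937782287598, 21.958526611328125), (17.087417602539062, 6.105165481567383), 26.486976623535156)
to target (tool x,y units) [0.01671436 0.01687358]
to target (tool x,y units) [0.02630497 2.50407232]
wrist plate 2754 0.1283138795820051 ((491.1946716308594, -165.06024169921875), (45.71602249145508, 69.7780990600586), 50.52128982543945)
wrist tube 1368 [ 0.49295238 -0.16260071  0.16016665]
wrist cap 681 0.1728794949825792 ((567.2877197265625, -229.86460876464844), 11.278318405151367)
scene plate 300 0.12854375030924486 ((492.7413330078125, -163.80577087402344), (49.367881774902344, 69.65557861328125), 51.856414794921875)
scene tube 134 [ 0.49648318 -0.15847991  0.15933387]
scene cap 64 0.17442806070345285 ((569.0087890625, -229.61990356445312), 12.507881164550781)
```

View pics/v4.png

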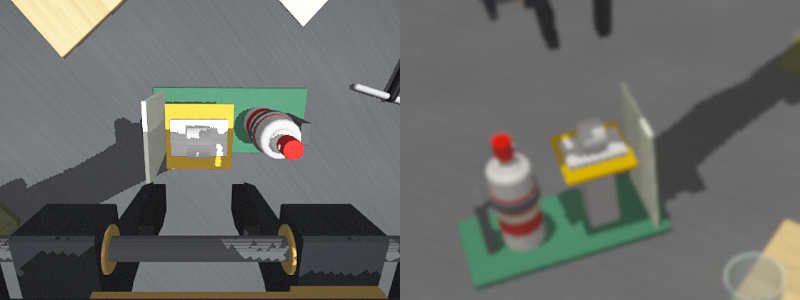

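The picture shows the coupon lying flat on the rest within about 1 mm and 1° (mosaic wrist px about 200,138). The cap top is at about (0.5675, -0.2297), z 0.171–0.173. I'll close the fingers and move above the cap.

```bash
python3 -m jog '[[[-0.03,0.3,0],0],[[0,0.6,0],0],[[0,0.7,0],0],[[0,0.6,0],0],[[0,0.3,0],0],[[0,0,0.3],0],[[0,0,0.6],0],[[0,0,0.7],0],[[0,0,0.5],0],[[0,0,0.3],0],[[0,0,0.2],0],[[0,0,0],0],[[0,0,0],0],[[0,0,0],0]]' 0 10
python3 tips.py
```

```text
time: 15.55
tool_pos: [0.5684, -0.2299, 0.1622]
eef_rot: [0.001, 0.905, 0.426, 0.001]
contact_force: [0.2, -0.4, 0.3]
opening: -0.0001
grasp_force: 0.0
tcp [ 0.56837342 -0.22990659  0.16221102]
wrist 7540 tool z hist [2821  178  430 1228  822  987  662  235    0    0    0    0]
-1 tip z -0.018435752819422665 y [-0.0133222 -0.0007484] x [0.00905502 0.01143414]
1 tip z 0.11568399685650511 y [0.0340032  0.03476294] x [-0.00432713  0.01310045]
side 248 tool z hist [32  1 13 36 38 40 39  4  0  0  0  0]
-1 tip z 0.07479652719845072 y [-0.01838782 -0.00259485] x [0.02056368 0.02898183]
1 tip z 0.1442774253069142 y [0.03428643 0.04464089] x [0.01037668 0.01435138]
scene 284 tool z hist [41  1 34 68 47 51 40  2  0  0  0  0]
-1 tip z -0.020983700904268186 y [-0.01325903 -0.00076977] x [0.00856088 0.01354083]
1 tip z -0.021523191231936616 y [0.0008212  0.01118913] x [0.00890222 0.01398588]
```

```bash
python3 -m jog '[[[0,0,0.1],0],[[0,0,0.1],0],[[0,0,0.05],0],[[0,0,0],0],[[0,0,0],0],[[0,0,0],0]]' 0 10
python3 -m jog '[[[0,0,0.03],0],[[0,0,0.02],0],[[0,0,0],0],[[0,0,0],0],[[0,0,0],0]]' 0 10
```

```text
time: 16.3
tool_pos: [0.5683, -0.2298, 0.1517]
eef_rot: [0.0, 0.904, 0.427, 0.0]
contact_force: [0.3, 0.1, 5.0]
opening: 0.0005
grasp_force: 2.4
time: 16.8
tool_pos: [0.5682, -0.2299, 0.1497]
eef_rot: [0.0, 0.904, 0.426, 0.001]
contact_force: [0.7, -0.5, 6.6]
opening: 0.0003
grasp_force: 3.0
```

```bash
python3 -m jog '[[[0,0,0.02],0],[[0,0,0],0],[[0,0,0],0],[[0,0,0],0]]' 0 10
python3 - <<'E'
from h import *
for n in('wrist','scene'):
    d=grab(n); P=pts(d); h=cv2.cvtColor(d['img'],cv2.COLOR_BGR2HSV)
    r=P[((h[...,0]<8)|(h[...,0]>172))&(h[...,1]>150)&(P[...,2]>.135)&(P[...,2]<.18)&(np.hypot(P[...,0]-.568,P[...,1]+.23)<.02)]
    print(n,len(r),np.percentile(r[:,2],[2,50,90,98,100]) if len(r) else '', manip.observe()['contact_force'],manip.observe()['tool_pos'][2])
E
```

```text
time: 17.2
tool_pos: [0.5682, -0.2299, 0.149]
eef_rot: [0.0, 0.905, 0.426, 0.001]
contact_force: [0.4, -0.1, 6.0]
opening: 0.0003
grasp_force: 3.2
wrist 746 [0.14017103 0.15255565 0.1628365  0.1641328  0.16977418] [-0.69146977 -0.33165842  5.72535262] 0.14903235486448935
scene 59 [0.14346745 0.15384951 0.16216427 0.16527779 0.16555552] [-0.31387593 -0.3987454   6.30344941] 0.14902777030105813
```

The cap is about 7 mm down at about 6 N, held for over 0.4 s. Now I retract and check.

```bash
python3 -m jog '[[[0,0,0],0],[[0,0,0],0],[[0,0,-0.1],0],[[0,0,-0.2],0],[[0,0,-0.4],0],[[0,0,-0.8],0],[[0,0,-0.9],0],[[0,0,-0.6],0],[[0,0,-0.3],0],[[0,0,0],0],[[0,0,0],0],[[0,0,0],0],[[0,0,0],0]]' 0 10
python3 - <<'E'
from h import *
for n in('wrist','scene'):
    d=grab(n); P=pts(d); h=cv2.cvtColor(d['img'],cv2.COLOR_BGR2HSV)
    r=P[((h[...,0]<8)|(h[...,0]>172))&(h[...,1]>150)&(P[...,2]>.135)&(P[...,2]<.18)&(np.hypot(P[...,0]-.568,P[...,1]+.23)<.02)]
    print(n,'cap',len(r),np.percentile(r[:,2],[50,90,98]) if len(r) else '')
    Q=P[(abs(P[...,2]-.128)<.004)&(h[...,1]<60)&(h[...,2]>60)&(np.hypot(P[...,0]-.4915,P[...,1]+.165)<.047)]
    if len(Q)>20: print(n,'plate',len(Q),np.median(Q[:,2]),cv2.minAreaRect(Q[:,:2].astype(np.float32)*1000))
    m=((h[...,0]<8)|(h[...,0]>172))&(h[...,1]>150)&(P[...,2]>.03)&(P[...,2]<.07)&(P[...,1]>.1)
    k,l,st,c=cv2.connectedComponentsWithStats(m.astype(np.uint8))
    for i in range(1,k):
        if st[i,4]>40 and n=='scene': print('red',c[i],P[l==i].mean(0))
d=load('scene'); cv2.imwrite('pics/v5.png',d['img'])
E
```

```text
time: 18.6
tool_pos: [0.5669, -0.2294, 0.2789]
eef_rot: [-0.001, 0.904, 0.427, -0.001]
contact_force: [0.8, 0.1, -0.1]
opening: 0.0003
grasp_force: 0.0
wrist cap 707 [0.1709834  0.17196462 0.17249283]
wrist plate 2298 0.128338387303797 ((491.1648864746094, -165.1549072265625), (45.90241241455078, 70.08476257324219), 50.321380615234375)
scene cap 94 [0.16896243 0.17234239 0.17359588]
scene plate 307 0.1287103906719298 ((493.04693603515625, -163.09036254882812), (48.99115753173828, 69.76268005371094), 51.1603889465332)
red [357.79874214 272.28301887] [0.57632132 0.20948783 0.05102978]
red [415.93838863 297.28436019] [0.57672958 0.33247005 0.05150709]
```

View pics/v5.png

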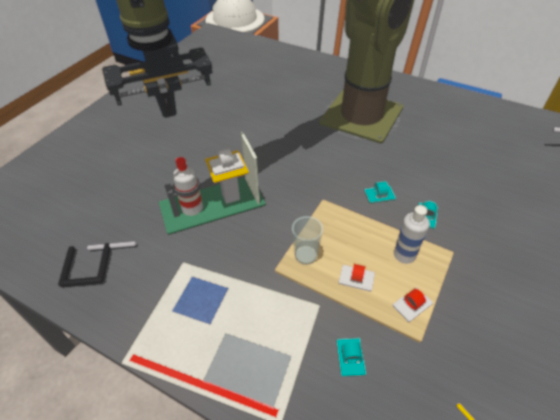

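The coupon lies on the rest (px 227,163) and the cap is back up (181,163). The red coupons, tumbler and can are where they were. Handing in.

```bash
python3 -c "
from bench import manip; print(manip.hand_in())"
```

```text
the job is handed in; nothing more can be done
None
```

The silver coupon is on the rest (about 1 mm off centre, released), the cap was pressed about 7 mm and is back up, the bystanders look unmoved, and the job is handed in with no verdict shown; the fingertips sat about 41 mm higher than the stated tool frame implies, so the first close missed and I corrected it from the cameras.

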